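# Push the vial carton home into its gap on the stock shelf

### The job

The carton of vials standing out at the front of the steel shelf belongs in the gap between the two cartons at the back. Without gripping or lifting it, push it with the fingertips along the shelf, sideways as far as needed and then back into the gap, until its back is right up against the shelf's back lip and it stands square in the row. Push on the cardboard sides only, not on the vials, leave the other two cartons, the loose vial and the small box where they stand, and finish with the hand clear.

Things in the scene. Friction and masses are not known exactly. Their poses are not given: they have to be found in the camera images.
- shelf: Grey pressed-steel shelf, fixed on the bench, 360 deep (x) by 740 wide (y), flat deck 30 above the bench. A back lip 25 above the deck runs along the far (+x) edge, inner face at x = +175 in the shelf frame; end lips as high, 3 thick, at y = +-370. No lip at the front edge (x = -180). Origin: centre of the underside, at bench height; x points to the back lip, y along the shelf.
- label: Fixed white label holder, 80 wide, clipped to the shelf's front edge straight in front of the gap; stands only 1 mm above the deck. Origin on the front edge, at deck height, in line with the middle of the gap; axes parallel to the shelf's.
- gap_home (a point): Point on the deck where the carton's origin is when the carton is home: middle of the gap, 52 mm in front of the back lip's inner face. Axes parallel to the shelf's. The gap is about 155 wide (the carton is 130), 10 to 14 mm of play on each side.
- carton: The carton to push: brown card, open topped, 104 deep (x) by 130 wide (y), walls 45 high, full of 20 grey-capped vials; 0.35 to 0.65 kg, slides on the deck (friction 0.5 to 0.75). It stands alone in front of the row, up to 80 mm to either side of the gap and up to 0.3 rad askew. Origin: centre of its underside; x towards its back, y along its width.
- vials: The 20 vials packed in the carton, fixed in it; their caps stand up to 52 mm above the carton's underside, 7 above its walls, 4 inside them. Not to be touched. Same origin and axes as the carton.
- ampoule_carton: Loose white open carton of amber ampoules, 104 (x) by 120 (y), walls 45, ampoules up to 61 high, 0.5 kg, at the back lip on one side of the gap (left or right varies). Origin: centre of underside. Leave alone.
- vial_carton: Loose brown open carton of white-capped vials, 104 (x) by 120 (y), walls 45, vials up to 52 high, 0.5 kg, at the back lip on the other side of the gap. Origin: centre of underside. Leave alone.
- stray_vial: Loose glass vial standing on the deck, 23 diameter, 50 high, about 255 mm to one side of the gap's middle, near the front. Origin: centre of underside. Leave alone.
- small_box: Loose closed white box with a blue band, 40 by 55 by 32 high, about 255 mm to the other side of the gap's middle, near the front. Origin: centre of underside. Leave alone.

How it is judged:
At the end, for the whole second after the job is handed in: The carton's back is within 5 mm of the back lip, its middle within 16 mm of the gap's middle, square to the shelf within 0.06 rad, flat on the deck and at rest, with the hand clear (x of carton in the frame of gap_home above -0.005 m and y of carton in the frame of gap_home between -0.016 and 0.016 m and angle between the x axis of carton and the x axis of shelf, either way round below 0.06 rad and angle between carton's own z axis and vertical below 0.05 rad and linear speed of carton below 0.01 m/s); the robot touches nothing.
It fails at once if the carton is lifted, tipped or pushed off the deck (height (world z) of carton above 0.038 m or height (world z) of carton below 0.022 m or angle between carton's own z axis and vertical above 0.12 rad).
It fails at once if the hand touches the vials in the carton (contact force between vials and the fingers above 1 N or contact force between vials and the arm above 1 N).
It fails at once if another carton is moved by more than 15 mm (distance of any of ampoule_carton, vial_carton from where it was at the start of the episode above 0.015 m).
It fails at once if the loose vial or the small box is knocked over or moved by more than 15 mm (distance of any of stray_vial, small_box from where it was at the start of the episode above 0.015 m or angle between any of stray_vial, small_box's own z axis and vertical above 0.3 rad).
It also fails if it takes over 48 s, if anything falls off the work surface, if the arm or the gripper's body presses on something with over 40 N, if the wrist force passes 120 N, or if a joint passes its speed limit or range.

### The arm

A 7-joint arm with a two-finger parallel gripper is mounted at the origin on the work surface. World frame = base frame: x ahead of the robot, y to its left, z up, the work surface at z = 0. Lengths are in m, angles in rad, forces in N, time in s.
With the tool pointing down it reaches from about 0.4 to 0.875 m from the base axis. Payload 19.3 kg.
Tool frame: the origin (TCP) lies at the very end of the fingers, on their centre line; the grasp point (between the pads) lies 19 mm behind it; z points along the fingers, y is the line along which they close (so a half turn about z gives the same grasp; the last joint's range is limited). The gripper opens to 85 mm and grips with 20 to 120 N. Pads are 22 mm wide; open, the fingers measure 114 mm over their backs; the gripper's body (76 mm by 85 mm) begins 54 mm behind the grasp point. The pads swing forward as they close: fully open they stand 13 mm farther back than shut.
Start: joints at [1.091, 0.521, -0.036, 1.599, 0.021, 1.021, -0.113], TCP at [0.249, -0.573, 0.231] pointing down, gripper open.
Joint ranges: [-2.91, 2.91], [-0.3, 2.13], [-1.5, 1.42], [0.17, 2.43], [-1.26, 4.41], [0.16, 1.93], [-2.52, 2.52]. Speed limits (rad/s): [1.89, 1.89, 2.39, 2.39, 3.01, 3.01, 3.01].

### API

Orientations are given as [roll, pitch, yaw] about the fixed x, y, z axes, in that order (R = Rz(yaw) Ry(pitch) Rx(roll)).
In Python, from workcell import bot gives the robot as it stands. The module is installed in compiled form; this text tells all that it offers.
- The arm moves only by the tool apply_moves, never from a script. Its arguments are lists of equal length, an entry for each row: "claw": the finger opening in m, from 0 to 0.0854; "xyz": the shift along the tool's x, y, z in m, a list of three; "twist": the turn, a rotation vector about the tool's x, y, z in rad, a list of three. A call has 1 to 20 rows; each row shifts and turns the commanded pose from where the row before left it, along the tool's axes as they then stand; what a row does not reach is not made up. A row lasts 1/10 s, in which the tool goes at most 50 mm and 8.59 degrees, less where a joint would pass 70% of its speed; a pose out of reach is approached as far as the arm can. A call with a gripper value outside its range is refused whole. The fingers move at their own pace and stop on an object; "force" is the grip in N (left out, the last holds). Time passes only in rows, so rows that do not move let the fingers close. It gives the time, the measured TCP pose, the force, the opening and the grip force at its end, in the units of the state.
- bot.observe(): the state, without advancing time (a new reading comes with each control period).
- bot.grab_frame(name): name is "side" or "top" or "wrist"; returns a dict with "img" (384x512x3 uint8, red, green, blue), "vfov" (degrees; the focal length in pixels is half the picture's height over the tangent of half this angle, whatever the lens; pixels are square), "cx", "cy" (the principal point, pixels), "view" (4x4, takes a point from world to camera coordinates). Camera axes: x right, y up, looking along -z (the intrinsics and any distortion apply to the point x, -y, -z); pixel columns grow to the right and rows downward; lengths in m; the calibration is good to about 2 mm. The wrist camera is an equidistant fisheye: a pixel r from the principal point sees the ray r / f radians off the axis. A picture is of the moment at which its call begins. There is no depth.
- bot.job_done(): hands the job in; it is judged then, once.
Trained networks look in the newest picture that a camera, given by its name, has taken for a name from the list of things; names that differ only in an ending like _2 or _b are one class to them, and where a whole thing is asked for, a point or a joint stands for the part that bears it (a point fixed in the world has none). Each returns a list of dicts, best first, with "score" (0 to 1); they miss things now and then, are a little off and sometimes report something else, mostly with a low value. They report only what shows in the picture. A call takes as long as a camera call.
- bot.find_in(camera, query): "position" ([x, y, z] in m, in world coordinates, good to about 4 mm: the middle of the surface that is visible of it).
The state is a dict: "clock": time; "qpos": joint angles; "qd": joint speeds; "joint_efforts": joint torques, N m; "position": TCP position; "tool_rot": TCP orientation; "force": force on the tool from outside, world axes, zero at the start; "moment": the same for the moment, N m; "grip_width": finger opening in m; "finger_force": force on a finger pad.
Only numpy, scipy, OpenCV 4.12 (cv2) and the standard library are available. Lean on these libraries where they do the work, as an engineer would, in place of code of your own. Each camera call takes 0.05 s, during which the arm holds its last target. There are 200 camera calls.

## Working session

There is one attempt and no reset: what is moved stays moved. The work goes in short steps, Python scripts to look and compute and a tool call to move; the robot and the scene stay as the last step left them, time stands still between calls to the robot, and variables do not carry over. Pictures are saved under pics/ and viewed, at most 10 in all, crops included, and the job is handed in when it is done.

Besides the shell and the picture viewer there is one more tool, called after "Emit:" as name(argument=value, ...), one argument or row to a line, values as JSON. apply_moves: Moves the arm, as the interface text tells. Its arguments: {"type":"object","properties":{"claw":{"type":"array"},"xyz":{"type":"array"},"twist":{"type":"array"},"force":{"type":"number"}},"required":["claw","xyz","twist"]}

```bash
mkdir -p pics
cat > h.py <<'E'
from workcell import bot
import numpy as np, cv2
def grab(c,name=None):
    f=bot.grab_frame(c)
    if name: cv2.imwrite('pics/'+name,cv2.cvtColor(f['img'],cv2.COLOR_RGB2BGR))
    return f
def topix(f,P):
    V=np.array(f['view']);p=V[:3,:3]@np.array(P)+V[:3,3]
    fl=192/np.tan(np.radians(f['vfov'])/2)
    return f['cx']+fl*p[0]/-p[2], f['cy']-fl*p[1]/-p[2]
def toworld(f,u,v,z):
    V=np.array(f['view']);fl=192/np.tan(np.radians(f['vfov'])/2)
    d=V[:3,:3].T@np.array([(u-f['cx'])/fl,-(v-f['cy'])/fl,-1]);c=-V[:3,:3].T@V[:3,3]
    return c+d*(z-c[2])/d[2]
E
python3 - <<'E'
from h import *
s=bot.observe();print(s)
for c in('top','side'):
    f=grab(c,c+'1.png');V=np.array(f['view']);print(c,f['vfov'],f['cx'],f['cy'],-V[:3,:3].T@V[:3,3])
    for q in ('shelf','label','carton','vials','ampoule_carton','vial_carton','stray_vial','small_box'):
        for d in bot.find_in(c,q)[:2]: print(q,np.round(d['position'],3),round(d['score'],2),np.round(topix(f,d['position'])))
E
```

```text
{'clock': 0.0, 'qpos': array([ 1.0907552 ,  0.52202905, -0.03631396,  1.59994316,  0.0211898 ,
        1.02114414, -0.11281525]), 'qd': array([ 1.52741013e-04, -1.58081607e-05, -1.60824644e-03,  1.50706088e-03,
        7.66841787e-04, -4.43311812e-04,  1.39024815e-04]), 'joint_efforts': array([ 1.76414833e-03, -9.27122927e+01,  1.98031202e+00, -3.69936025e+01,
        1.78925134e-02,  8.05523247e-03, -1.59883057e-04]), 'position': array([ 0.24887426, -0.57296185,  0.23073974]), 'tool_rot': array([-3.14045636e+00,  7.95144741e-05,  4.09797793e-01]), 'force': array([ 0.75193718, -0.03479981, -0.56442995]), 'moment': array([0.00829661, 0.00933779, 0.00313914]), 'finger_force': 0.0, 'grip_width': 0.08524005189178457}
top 57.37708415326085 253.2224242886838 194.34304521457156 [ 0.47589736 -0.0123943   0.7708305 ]
shelf [ 0.542 -0.002  0.032] 0.8 [260. 192.]
label [0.383 0.082 0.03 ] 0.76 [221. 268.]
carton [0.514 0.14  0.075] 0.8 [189. 205.]
vials [0.514 0.137 0.08 ] 0.57 [190. 205.]
ampoule_carton [0.68  0.199 0.074] 0.89 [161. 125.]
ampoule_carton [0.513 0.136 0.085] 0.3 [190. 205.]
vial_carton [ 0.664 -0.073  0.069] 0.74 [294. 130.]
stray_vial [0.526 0.32  0.064] 0.67 [103. 200.]
small_box [ 0.513 -0.18   0.062] 0.77 [349. 204.]
side 52.492501703192474 260.0860716405036 191.10873367044397 [0.35336987 0.77114278 0.69253723]
shelf [0.537 0.229 0.03 ] 0.7 [240. 258.]
label [0.382 0.088 0.03 ] 0.48 [318. 225.]
carton [0.509 0.167 0.073] 0.79 [258. 227.]
vials [0.511 0.146 0.081] 0.91 [260. 218.]
vials [0.528 0.334 0.066] 0.17 [229. 287.]
ampoule_carton [0.672 0.228 0.074] 0.66 [180. 234.]
vial_carton [ 0.656 -0.042  0.07 ] 0.65 [224. 167.]
stray_vial [0.526 0.334 0.067] 0.66 [230. 287.]
small_box [ 0.511 -0.169  0.057] 0.74 [285. 151.]
small_box [0.379 0.088 0.028] 0.55 [319. 226.]
```

View pics/top1.png

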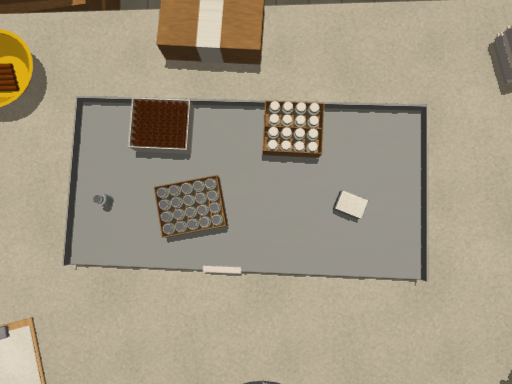

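View pics/side1.png

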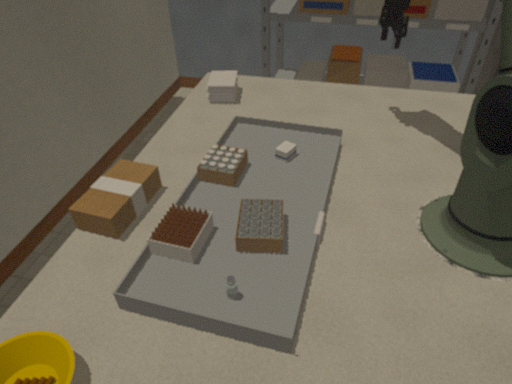

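Top view: the carton is at about (190,206), the gap between px x≈189 and 264, and the label at (222,269). I'll zoom in to get the corners.

Run:
```python
import cv2
i=cv2.imread('pics/top1.png')[90:280,120:335]
cv2.imwrite('pics/crop1.png',cv2.resize(i,None,fx=3.15,fy=3.15,interpolation=cv2.INTER_CUBIC))
```

```text
(no output)
```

View pics/crop1.png

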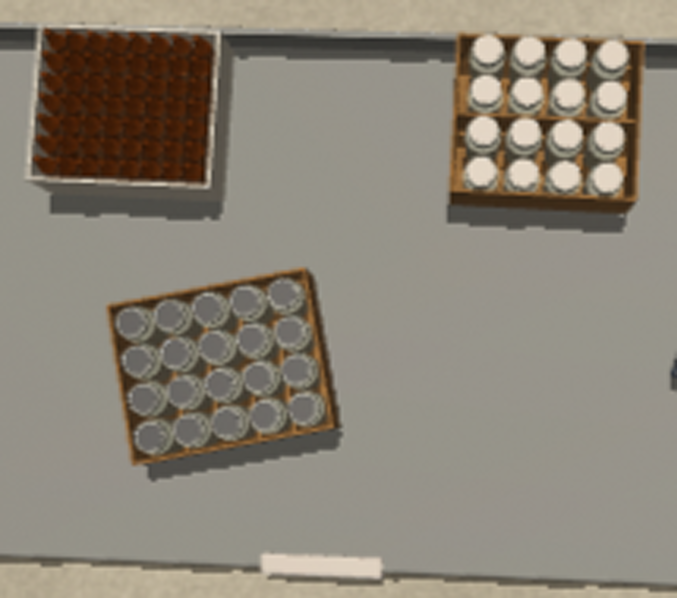

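The crop gives the rims: carton (109,305),(307,269),(334,430),(133,464); ampoule carton right edge x≈215, vial carton left edge x≈455; label 262–381 at y≈555.

```bash
cat >> h.py <<'E'
def frame_gap(): # label mid & yaw
    return None
E
python3 - <<'E'
from h import *
f=grab('top')
w=lambda X,Y,z:toworld(f,120+(X+.5)/3.15-.5,90+(Y+.5)/3.15-.5,z)[:2]
C=[w(*p,.075) for p in((109,305),(307,269),(334,430),(133,464))]
A=[w(*p,.075) for p in((40,27),(219,31),(211,187),(27,178))]
B=[w(*p,.075) for p in((459,35),(643,44),(635,202),(450,192))]
for n,K in (('C',C),('A',A),('B',B)):
    K=np.array(K);ax=(K[0]+K[1]-K[2]-K[3]);ay=(K[0]+K[3]-K[1]-K[2])
    print(n,K.round(3).tolist(),K.mean(0).round(4),np.arctan2(ax[1],ax[0]).round(3),np.arctan2(-ay[0],ay[1]).round(3),np.linalg.norm(ax)/2,np.linalg.norm(ay)/2)
fe=[w(0,556,.03),w(677,583,.03)];d=fe[0]-fe[1];print('shelf yaw',np.arctan2(-d[0],d[1]),fe)
# shelf corners in full picture: front deck corners 
for p in((262,555),(381,560)):print('label',w(*p,.031))
for p in((78,101),(427,106),(68,264),(426,277)): print(p,toworld(f,*p,.055))
E
```

```text
C [[0.552, 0.211], [0.574, 0.084], [0.472, 0.066], [0.451, 0.194]] [0.5122 0.1386] 0.165 0.163 0.10315563446238107 0.12899300029051014
A [[0.736, 0.259], [0.731, 0.141], [0.628, 0.146], [0.636, 0.266]] [0.6826 0.2029] -0.053 -0.054 0.10178170221212592 0.11926106184613329
B [[0.725, -0.015], [0.717, -0.133], [0.614, -0.125], [0.622, -0.008]] [ 0.6694 -0.0703] -0.07 -0.071 0.10290727541943231 0.11781901586346334
shelf yaw -0.04277588142743174 [array([0.38890515, 0.29637915]), array([ 0.36963835, -0.15375891])]
label [0.38896732 0.11955488]
label [0.38538274 0.04039042]
(78, 101) [0.7398446  0.38437607 0.055     ]
(427, 106) [ 0.71421875 -0.34697662  0.055     ]
(68, 264) [0.39666145 0.39355644 0.055     ]
(426, 277) [ 0.36825016 -0.32817405  0.055     ]
```

Emit:
apply_moves(
  claw=[0.05,0.05,0.05,0.05,0.05,0.05,0.05,0.05,0.05,0.05,0.05,0.05,0.05,0.05,0.05,0.05,0.05,0.05,0.05,0.05],
  xyz=[
    [0.0185,-0.015,0],
    [0.0185,-0.015,0],
    [0.0185,-0.015,0],
    [0.0185,-0.015,0],
    [0.0185,-0.015,0],
    [0.0185,-0.015,0],
    [0.0185,-0.015,0],
    [0.0185,-0.015,0],
    [0.0185,-0.015,0],
    [0.0185,-0.015,0],
    [0.0185,-0.015,0],
    [0.0185,-0.015,0],
    [0.0185,-0.015,0],
    [0.0185,-0.015,0],
    [0.0185,-0.015,0],
    [0.0185,-0.015,0],
    [0.0185,-0.015,0],
    [0.0185,-0.015,0],
    [0.0185,-0.015,0],
    [0.0185,-0.015,0],
  ],
  twist=[
    [0,0,0],
    [0,0,0],
    [0,0,0],
    [0,0,0],
    [0,0,0],
    [0,0,0],
    [0,0,0],
    [0,0,0],
    [0,0,0],
    [0,0,0],
    [0,0,0],
    [0,0,0],
    [0,0,0],
    [0,0,0],
    [0,0,0],
    [0,0,0],
    [0,0,0],
    [0,0,0],
    [0,0,0],
    [0,0,0],
  ],
)

```text
clock: 2.95
position: [0.4693, -0.1498, 0.2314]
tool_rot: [3.141, -0.0, 0.41]
force: [-1.2, -0.5, 0.4]
grip_width: 0.0496
finger_force: 0.0
```

Emit:
apply_moves(
  claw=[0.05,0.05,0.05,0.05,0.05,0.05,0.05,0.05,0.05,0.05,0.05,0.05,0.05,0.05,0.05,0.05,0.05,0.05,0.05,0.05],
  xyz=[
    [0.0148,-0.0286,0],
    [0.0148,-0.0286,0],
    [0.0148,-0.0286,0],
    [0.0148,-0.0286,0],
    [0.0148,-0.0286,0],
    [0.0148,-0.0286,0],
    [0.0148,-0.0286,0],
    [0.0148,-0.0286,0],
    [0.0148,-0.0286,0],
    [0.0148,-0.0286,0],
    [0.0148,-0.0286,0],
    [0.0148,-0.0286,0],
    [0,0,0],
    [0,0,0],
    [0,0,0],
    [0,0,0],
    [0,0,0],
    [0,0,0],
    [0,0,0],
    [0,0,0],
  ],
  twist=[
    [0,0,0],
    [0,0,0],
    [0,0,0],
    [0,0,0],
    [0,0,0],
    [0,0,0],
    [0,0,0],
    [0,0,0],
    [0,0,0],
    [0,0,0],
    [0,0,0],
    [0,0,0],
    [0,0,-0.14],
    [0,0,-0.14],
    [0,0,-0.14],
    [0,0,-0.14],
    [0,0,-0.14],
    [0,0,-0.14],
    [0,0,-0.14],
    [0,0,-0.14],
  ],
)

```text
clock: 4.95
position: [0.4951, 0.2348, 0.2314]
tool_rot: [3.141, -0.0, 1.535]
force: [0.1, -1.0, -0.4]
grip_width: 0.0499
finger_force: 0.0
```

Emit:
apply_moves(
  claw=[0.05,0.05,0.05,0.05,0.05,0.05,0.05,0.05,0.05,0.05],
  xyz=[
    [0,0,0],
    [0,0,0],
    [0,0,0.025],
    [0,0,0.025],
    [0,0,0.025],
    [0,0,0.025],
    [0,0,0.025],
    [0,0,0.025],
    [0,0,0.02],
    [0,0,0.013],
  ],
  twist=[
    [0,0,-0.1],
    [0,0,-0.1],
    [0,0,0],
    [0,0,0],
    [0,0,0],
    [0,0,0],
    [0,0,0],
    [0,0,0],
    [0,0,0],
    [0,0,0],
  ],
)

```text
clock: 5.95
position: [0.4946, 0.2346, 0.0469]
tool_rot: [-3.14, 0.0, 1.73]
force: [0.4, 0.4, 0.1]
grip_width: 0.0503
finger_force: 0.0
```

Run:
```python
from h import *
f=grab('side');g=grab('top')
i=cv2.resize(f['img'][140:310,150:320],None,fx=2.3,fy=2.3,interpolation=cv2.INTER_CUBIC)
j=cv2.resize(g['img'][110:280,90:260],None,fx=2.3,fy=2.3,interpolation=cv2.INTER_CUBIC)
cv2.imwrite('pics/s2.png',np.hstack([i,j])[:,:,::-1])
```

```text
(no output)
```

View pics/s2.png

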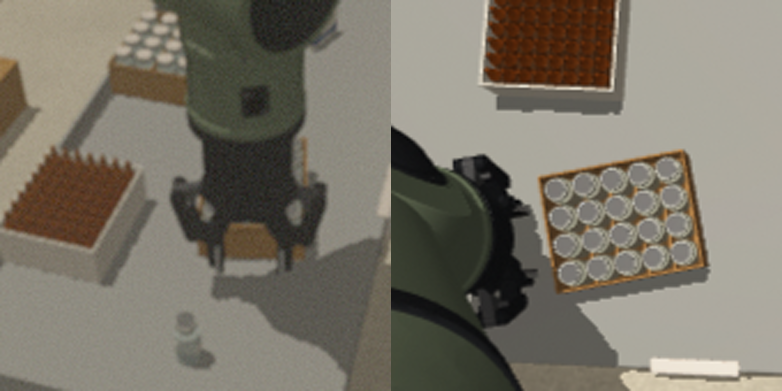

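The fingers are down beside the carton's left face, parallel to it and clear of everything. I'll push sideways and square it as I go.

Emit:
apply_moves(
  claw=[0.05,0.05,0.05,0.05,0.05,0.05,0.05,0.05,0.05,0.05,0.05,0.05,0.05,0.05,0.05,0.05,0.05,0.05,0.05],
  xyz=[
    [-0.006,0,0],
    [-0.006,0,0],
    [-0.005,0,0],
    [-0.004,0,0],
    [-0.0045,0.0002,0],
    [-0.0045,0.0003,0],
    [-0.0045,0.0003,0],
    [-0.0045,0.0004,0],
    [-0.0045,0.0005,0],
    [-0.0045,0.0005,0],
    [-0.0045,0.0006,0],
    [-0.0045,0.0006,0],
    [-0.0045,0.0007,0],
    [-0.0045,0.0008,0],
    [-0.0045,0.0008,0],
    [-0.0045,0.0009,0],
    [-0.0045,0.001,0],
    [-0.0045,0.001,0],
    [0,0,0],
  ],
  twist=[
    [0,0,0],
    [0,0,0],
    [0,0,0],
    [0,0,0],
    [0,0,0.0145],
    [0,0,0.0145],
    [0,0,0.0145],
    [0,0,0.0145],
    [0,0,0.0145],
    [0,0,0.0145],
    [0,0,0.0145],
    [0,0,0.0145],
    [0,0,0.0145],
    [0,0,0.0145],
    [0,0,0.0145],
    [0,0,0.0145],
    [0,0,0.0145],
    [0,0,0.0145],
    [0,0,0],
  ],
)

```text
clock: 7.95
position: [0.511, 0.1506, 0.0482]
tool_rot: [-3.141, 0.001, 1.525]
force: [0.3, 0.0, 0.2]
grip_width: 0.0497
finger_force: 0.0
```

Run:
```python
from h import *
g=grab('top','top3.png');print(bot.observe()['force'])
print([(np.round(d['position'],3),d['score']) for d in bot.find_in('top','carton')])
i=cv2.resize(g['img'][90:280,120:335],None,fx=3.15,fy=3.15,interpolation=cv2.INTER_CUBIC)
cv2.imwrite('pics/crop3.png',i[:,:,::-1])
```

```text
[-0.03038785 -0.16686136 -0.30319205]
[(array([0.513, 0.068, 0.075]), 0.97)]
```

View pics/crop3.png

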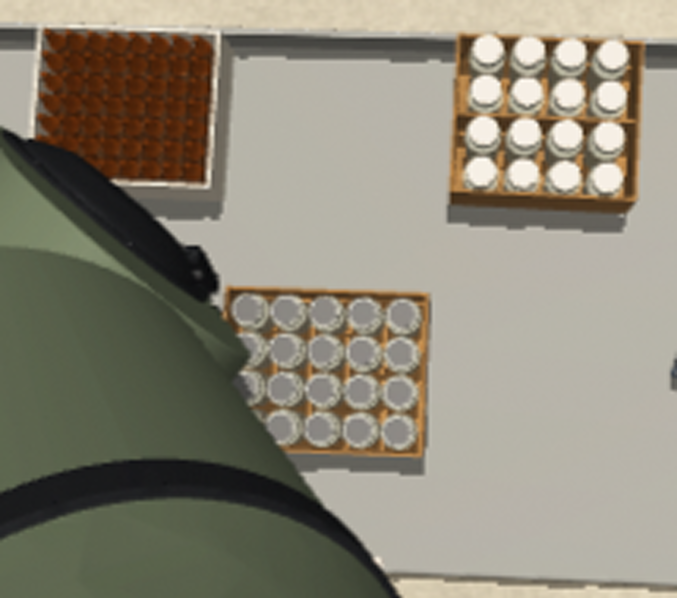

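The carton is now roughly square, with rim corners (228,289),(430,294),(423,456). I'll back off, raise, and swing round to the front.

Emit:
apply_moves(
  claw=[0.05,0.05,0.05,0.05,0.05,0.07,0.08,0.08,0.08,0.08],
  xyz=[
    [0.008,0,0],
    [0.015,0,0],
    [0,0,-0.02],
    [0,0,-0.03],
    [0,0,-0.03],
    [0,0,-0.03],
    [0,0,-0.01],
    [0,0,0],
    [0,0,0],
    [0,0,0],
  ],
  twist=[
    [0,0,0],
    [0,0,0],
    [0,0,0],
    [0,0,0],
    [0,0,0],
    [0,0,0],
    [0,0,0.14],
    [0,0,0.14],
    [0,0,0.14],
    [0,0,0.14],
  ],
)

```text
clock: 9.05
position: [0.5118, 0.1762, 0.1685]
tool_rot: [-3.141, -0.0, 0.962]
force: [0.4, 0.6, -0.1]
grip_width: 0.08
finger_force: 0.0
```

Run:
```python
from h import *
f=grab('top');print(bot.observe()['qpos'].round(2))
w=lambda X,Y,z:toworld(f,120+(X+.5)/3.15-.5,90+(Y+.5)/3.15-.5,z)[:2]
tl,tr,br=[w(*p,.075) for p in((228,289),(430,294),(423,456))]
c=(tl+br)/2;d=tl-tr;e=tr-br
print('c',c,'yaw',np.arctan2(-d[0],d[1]),np.arctan2(e[1],e[0]),np.linalg.norm(d),np.linalg.norm(e))
```

```text
[-0.13  0.49 -0.42  1.87  0.26  0.83 -1.3 ]
c [0.50828546 0.07236805] yaw -0.03710430548413104 -0.05180881482071682 0.1289703175387181 0.10214339601219374
```

Emit:
apply_moves(
  claw=[0.06,0.06,0.06,0.06,0.06,0.06,0.06,0.06,0.06,0.06,0.06,0.06,0.06,0.06,0.06,0.06,0.06,0.06,0.06,0.06],
  xyz=[
    [0,0,0],
    [0,0,0],
    [0,0,0],
    [0,0,0],
    [0,0,0],
    [0,0,0],
    [0,0,0],
    [0,0,0],
    [0,0,0],
    [0,0,0],
    [0,0,0],
    [0,0,0],
    [0,0,0],
    [0,0,0],
    [0,0,0],
    [0.0175,-0.0206,0],
    [0.0175,-0.0206,0],
    [0.0175,-0.0206,0],
    [0.0175,-0.0206,0],
    [0.0175,-0.0206,0],
  ],
  twist=[
    [0,0,-0.1424],
    [0,0,-0.1424],
    [0,0,-0.1424],
    [0,0,-0.1424],
    [0,0,-0.1424],
    [0,0,-0.1424],
    [0,0,-0.1424],
    [0,0,-0.1424],
    [0,0,-0.1424],
    [0,0,-0.1424],
    [0,0,-0.1424],
    [0,0,-0.1424],
    [0,0,-0.1424],
    [0,0,-0.1424],
    [0,0,-0.1424],
    [0,0,0],
    [0,0,0],
    [0,0,0],
    [0,0,0],
    [0,0,0],
  ],
)

```text
clock: 11.1
position: [0.4199, 0.0754, 0.1684]
tool_rot: [3.141, 0.0, 3.107]
force: [1.1, 0.2, 0.4]
grip_width: 0.0598
finger_force: 0.0
```

Emit:
apply_moves(
  claw=[0.06,0.06,0.06,0.06,0.06,0.06,0.06,0.06],
  xyz=[
    [0,0,0.02],
    [0,0,0.025],
    [0,0,0.025],
    [0,0,0.025],
    [0,0,0.02],
    [0,0,0.007],
    [-0.008,0,0],
    [-0.008,0,0],
  ],
  twist=[
    [0,0,0.009],
    [0,0,0],
    [0,0,0],
    [0,0,0],
    [0,0,0],
    [0,0,0],
    [0,0,0],
    [0,0,0],
  ],
)

```text
clock: 11.9
position: [0.4378, 0.0749, 0.0471]
tool_rot: [3.141, 0.001, 3.095]
force: [0.2, 0.1, 0.3]
grip_width: 0.0601
finger_force: 0.0
```

Run:
```python
from h import *
f=grab('side');g=grab('top')
i=cv2.resize(f['img'][140:310,190:360],None,fx=2.3,fy=2.3,interpolation=cv2.INTER_CUBIC)
j=cv2.resize(g['img'][110:280,140:310],None,fx=2.3,fy=2.3,interpolation=cv2.INTER_CUBIC)
cv2.imwrite('pics/s4.png',np.hstack([i,j])[:,:,::-1])
```

```text
(no output)
```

View pics/s4.png

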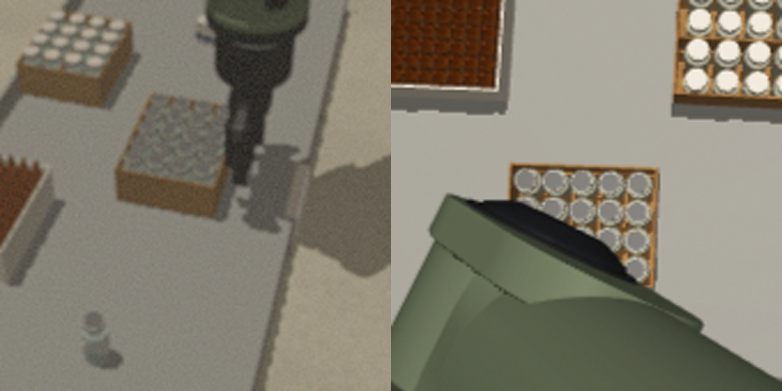

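Both fingers are just off the front wall and clear of the caps. I'll push back part way and check the alignment before going into the gap.

Emit:
apply_moves(
  claw=[0.06,0.06,0.06,0.06,0.06,0.06,0.06,0.06,0.06,0.06,0.06,0.06,0.06,0.06,0.06],
  xyz=[
    [-0.004,0,0],
    [-0.004,0,0],
    [-0.006,0,0],
    [-0.006,0,0],
    [-0.006,0,0],
    [-0.006,0,0],
    [-0.006,0,0],
    [-0.006,0,0],
    [-0.006,0,0],
    [-0.006,0,0],
    [-0.006,0,0],
    [-0.006,0,0],
    [-0.006,0,0],
    [-0.006,0,0],
    [0,0,0],
  ],
  twist=[
    [0,0,0],
    [0,0,0],
    [0,0,0],
    [0,0,0],
    [0,0,0],
    [0,0,0],
    [0,0,0],
    [0,0,0],
    [0,0,0],
    [0,0,0],
    [0,0,0],
    [0,0,0],
    [0,0,0],
    [0,0,0],
    [0,0,0],
  ],
)

```text
clock: 13.5
position: [0.5175, 0.0706, 0.0463]
tool_rot: [3.141, 0.001, 3.093]
force: [0.0, 0.3, -0.3]
grip_width: 0.0599
finger_force: 0.0
```

Run:
```python
from h import *
g=grab('top','top5.png')
print([(np.round(d['position'],3),d['score']) for d in bot.find_in('top','carton')])
i=cv2.resize(g['img'][90:280,120:335],None,fx=3.15,fy=3.15,interpolation=cv2.INTER_CUBIC)
cv2.imwrite('pics/crop5.png',i[:,:,::-1])
```

```text
[(array([0.622, 0.02 , 0.078]), 0.49)]
```

View pics/crop5.png

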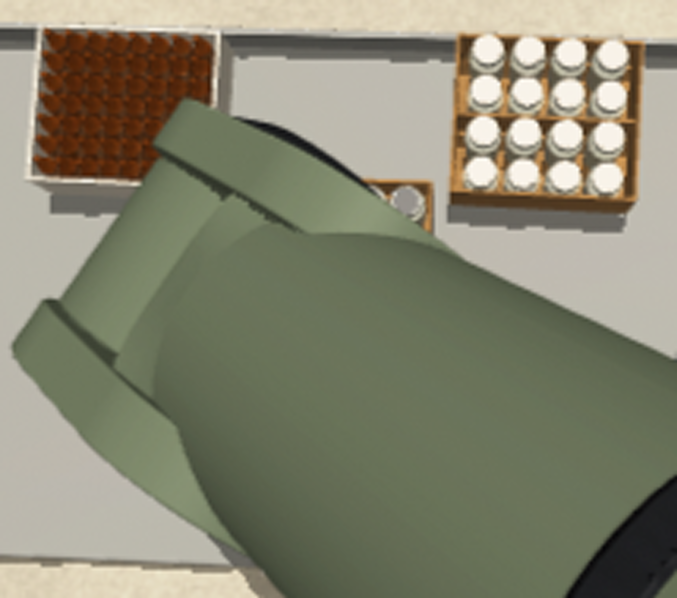

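The carton's back right corner (433,181) puts its middle on the gap's middle (≈331). I'll carry on.

Emit:
apply_moves(
  claw=[0.06,0.06,0.06,0.06,0.06,0.06,0.06,0.06,0.06,0.06,0.06,0.06,0.06,0.06,0.06,0.06],
  xyz=[
    [-0.004,0,0],
    [-0.006,0,0],
    [-0.006,0,0],
    [-0.006,0,0],
    [-0.006,0,0],
    [-0.006,0,0],
    [-0.006,0,0],
    [-0.006,0,0],
    [-0.006,0,0],
    [-0.006,0,0],
    [-0.006,0,0],
    [-0.006,0,0],
    [-0.006,0,0],
    [-0.006,0,0],
    [-0.004,0,0],
    [0,0,0],
  ],
  twist=[
    [0,0,0],
    [0,0,0],
    [0,0,0],
    [0,0,0],
    [0,0,0],
    [0,0,0],
    [0,0,0],
    [0,0,0],
    [0,0,0],
    [0,0,0],
    [0,0,0],
    [0,0,0],
    [0,0,0],
    [0,0,0],
    [0,0,0],
    [0,0,0],
  ],
)

```text
clock: 15.2
position: [0.6031, 0.0664, 0.0463]
tool_rot: [3.141, 0.001, 3.093]
force: [-0.0, -0.6, -0.8]
grip_width: 0.06
finger_force: 0.0
```

Run:
```python
from h import *
g=grab('top','top6.png');f=grab('side')
i=cv2.resize(g['img'][90:260,130:310],None,fx=2.2,fy=2.2,interpolation=cv2.INTER_CUBIC)
j=cv2.resize(f['img'][120:290,130:310],None,fx=2.2,fy=2.2,interpolation=cv2.INTER_CUBIC)
cv2.imwrite('pics/crop6.png',np.hstack([i,j])[:,:,::-1])
```

```text
(no output)
```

View pics/crop6.png

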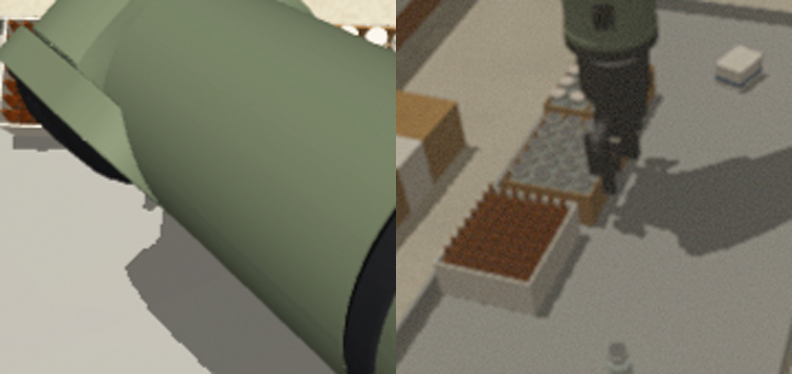

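Emit:
apply_moves(
  claw=[0.06,0.06,0.06,0.06,0.06],
  xyz=[
    [-0.002,0,0],
    [-0.002,0,0],
    [-0.002,0,0],
    [-0.002,0,0],
    [-0.002,0,0],
  ],
  twist=[
    [0,0,0],
    [0,0,0],
    [0,0,0],
    [0,0,0],
    [0,0,0],
  ],
)

```text
clock: 15.8
position: [0.6124, 0.066, 0.0463]
tool_rot: [-3.142, -0.0, 3.094]
force: [-3.4, 0.4, 2.0]
grip_width: 0.0598
finger_force: 1.8
```

Emit:
apply_moves(
  claw=[0.06,0.06],
  xyz=[
    [-0.0015,0,0],
    [-0.0015,0,0],
  ],
  twist=[
    [0,0,0],
    [0,0,0],
  ],
)

```text
clock: 16.0
position: [0.6154, 0.0659, 0.0463]
tool_rot: [-3.142, -0.0, 3.094]
force: [-3.7, 0.2, 3.4]
grip_width: 0.0597
finger_force: 1.8
```

Emit:
apply_moves(
  claw=[0.06,0.06],
  xyz=[
    [-0.0015,0,0],
    [-0.0015,0,0],
  ],
  twist=[
    [0,0,0],
    [0,0,0],
  ],
)

```text
clock: 16.2
position: [0.6177, 0.0658, 0.0462]
tool_rot: [-3.141, -0.001, 3.094]
force: [-15.2, -0.2, 10.0]
grip_width: 0.06
finger_force: 7.5
```

Emit:
apply_moves(
  claw=[0.06,0.06],
  xyz=[
    [-0.001,0,0],
    [-0.001,0,0],
  ],
  twist=[
    [0,0,0],
    [0,0,0],
  ],
)

```text
clock: 16.4
position: [0.6178, 0.0658, 0.0461]
tool_rot: [-3.14, -0.005, 3.094]
force: [-29.6, -1.1, 21.1]
grip_width: 0.0599
finger_force: 14.9
```

The force jump shows the carton is against the lip. I'll retreat.

Emit:
apply_moves(
  claw=[0.06,0.06,0.06,0.06,0.06,0.06,0.06,0.06,0.06,0.06,0.06,0.06,0.06,0.06,0.06,0.06,0.06,0.06,0.06,0.06],
  xyz=[
    [0.002,0,0],
    [0.004,0,0],
    [0.01,0,0],
    [0.02,0,0],
    [0.02,0,0],
    [0,0,-0.02],
    [0,0,-0.03],
    [0,0,-0.03],
    [0,0,-0.03],
    [0,0,-0.03],
    [0,0.03,0],
    [0,0.03,0],
    [0,0.03,0],
    [0,0.03,0],
    [0,0.03,0],
    [0,0.03,0],
    [0,0.03,0],
    [0,0.03,0],
    [0,0.03,0],
    [0,0.03,0],
  ],
  twist=[
    [0,0,0],
    [0,0,0],
    [0,0,0],
    [0,0,0],
    [0,0,0],
    [0,0,0],
    [0,0,0],
    [0,0,0],
    [0,0,0],
    [0,0,0],
    [0,0,0],
    [0,0,0],
    [0,0,0],
    [0,0,0],
    [0,0,0],
    [0,0,0],
    [0,0,0],
    [0,0,0],
    [0,0,0],
    [0,0,0],
  ],
)

```text
clock: 18.4
position: [0.5785, 0.369, 0.1863]
tool_rot: [-3.141, 0.001, 3.094]
force: [0.2, -0.1, 0.4]
grip_width: 0.0599
finger_force: 0.0
```

Run:
```python
from h import *
g=grab('top','top7.png')
for q in('carton','ampoule_carton','vial_carton','stray_vial','small_box'):
  print(q,[(np.round(d['position'],3),d['score']) for d in bot.find_in('top',q)[:1]])
i=cv2.resize(g['img'][90:280,120:335],None,fx=3.15,fy=3.15,interpolation=cv2.INTER_CUBIC)
cv2.imwrite('pics/crop7.png',i[:,:,::-1])
```

```text
carton [(array([0.678, 0.069, 0.075]), 0.68)]
ampoule_carton [(array([0.678, 0.199, 0.074]), 0.93)]
vial_carton []
stray_vial [(array([0.526, 0.318, 0.064]), 0.51)]
small_box [(array([ 0.512, -0.182,  0.063]), 0.67)]
```

View pics/crop7.png

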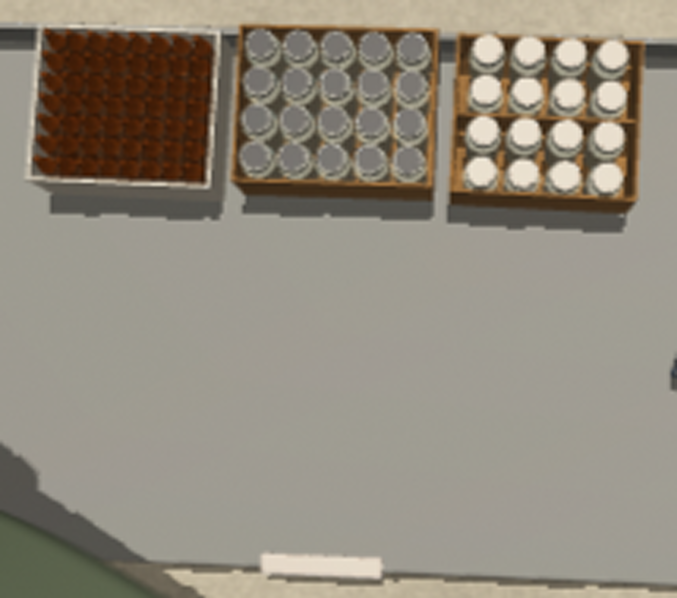

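The carton, with its rim from (241,26) to (438,30), is parallel to the lip and flush with it. The gaps on both sides are equal at about 20 px, and the neighbours haven't moved.

```bash
python3 -c "
from workcell import bot
print(bot.job_done())"
```

```text
the job is handed in; nothing more can be done
None
```

The carton is home in the gap, against the back lip and square in the row, the other items stand where they were and the hand is clear; I handed the job in at about 18.5 s, and it returned no verdict.

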